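Centre-punch a blank through the guide bush of a marking jig

ROBOT

A 6-joint arm with a two-finger parallel gripper is mounted at the origin on a cart in front of the work surface, level with it; the furniture and walls round the work are solid. World frame = base frame: x ahead of the robot, y to its left, z up, the work surface at z = 0. Lengths are in mm, angles in rad, forces in N, time in s.
With the tool pointing down it reaches from about 350 to 875 mm from the base axis. Payload 4.2 kg.
Tool frame: the origin (TCP) lies at the very end of the fingers, on their centre line; the grasp point (between the pads) lies 19 mm behind it; z points along the fingers, y is the line along which they close (so a half turn about z gives the same grasp; the last joint's range is limited). The gripper opens to 85 mm and grips with 20 to 120 N. Pads are 22 mm wide; open, the fingers measure 114 mm over their backs; the gripper's body (76 mm by 85 mm) begins 54 mm behind the grasp point. The pads swing forward as they close: fully open they stand 13 mm farther back than shut.
Start: joints at [1.383, 0.385, 0.008, 0, -1.194, -0.259], TCP at [270.017, 563.64, 196.412] pointing down, gripper open.
Joint ranges: [-3.14, 3.14], [-1.21, 2.06], [-1.07, 1.41], [-3.16, 2.05], [-2.99, -0.16], [-3.1, 3.1]. Speed limits (rad/s): [2.79, 2.79, 3.14, 3.14, 3.14, 3.14].

INTERFACE

Orientations are given as a rotation vector (axis times angle).
In Python, from rig import r, imaging gives the robot as it stands.
- The arm moves only by the shell command python3 -m inch 'ROWS' [FORCE]. ROWS is rows parted by semicolons, their numbers by spaces, 1 to 8 of them, each of 5 numbers: dx, dy, dz in mm, then a turn about the tool's z in rad, then the finger opening in mm; each row is the pose to reach, as a shift and turn from the pose commanded when the command began, along the tool's axes at that moment; what a row does not reach only later rows make up. A row lasts 1/12 s, in which the tool goes at most 41.7 mm and 0.125 rad, less where a joint would pass 70% of its speed; a pose out of reach is approached as far as the arm can. The fingers move at their own pace and stop on an object; FORCE is the grip in N (left out, the last holds). Time passes only in rows, so rows that do not move let the fingers close. It prints the time, the measured TCP pose, the force, the opening and the grip force at its end.
- r.get_obs(): the state, without advancing time (a new reading comes with each control period).
- imaging.get_image(name): name is "scene" or "side" or "wrist"; returns a dict with "pixels" (480x640x3 uint8, blue, green, red), "depth" (480x640 float32, mm along the optical axis (not along the pixel's ray), 0 where there is no reading), "fx", "fy", "cx", "cy" (pixels), "k1" (the pictures are not rectified: a ray, as slopes to the right and down, at radius r is drawn at 1 + k1 r^2 times it, then the intrinsics apply), "world_from_camera" (4x4, takes a point from camera to world coordinates); the wrist camera has in their place "hand_eye" (4x4, takes a point from camera to tool coordinates, whose origin is the TCP and whose axes are the flange's). Camera axes: x right, y down, z forward; pixel columns grow to the right and rows downward; lengths in mm; the calibration is good to about 2 mm. A picture is of the moment at which its call begins: read the wrist's pose just before it.
- r.finish_job(): hands the job in; it is judged then, once.
The state is a dict: "clock": time; "q": joint angles; "dq": joint speeds; "joint_torque": joint torques, N m; "ee_pos": TCP position; "ee_rot": TCP orientation; "wrist_force": force on the tool from outside, world axes, zero at the start; "torque": the same for the moment, N m; "opening": finger opening in mm; "finger_force": force on a finger pad.
Only numpy, scipy, OpenCV 4.12 (cv2) and the standard library are available. Lean on these libraries where they do the work, as an engineer would, in place of code of your own. Each camera call takes 0.05 s, during which the arm holds its last target. There are 200 camera calls.

TASK

Mark the brass blank for drilling: push it fully home against the end stop of the steel marking jig, then take the automatic centre punch out of the wooden tool block, put its point down through the jig's guide bush onto the blank and press it straight down, gently, until its spring trips with a snap; stop pressing as soon as it has tripped and do not lean on it. Then stand the punch back upright in its hole in the tool block. The blank has to stay home, and the other tools stay where they lie.

Things in the scene. Friction and masses are not known exactly. Their poses are not given: they have to be found in the camera images.
- jig: Steel marking jig fixed to the worktop: base 125 (x) x 90 (y) x 12 mm, two side rails from x = -10 mm on that leave a channel 41.5 mm wide along x, an end stop, and a bridge plate over the rails (x = +5 to +57 mm, screws to 36.5 mm) with the bush. Origin: centre of the underside; x from the open end, which faces the robot within 20 degrees, to the stop; z up. Jig and tool block may swap sides.
- jig_bush (a point): Centre of the mouth of the guide bush, 37.5 mm above the worktop; the bush axis is vertical. A collar 19 mm wide and 5 mm high has a mouth 11.8 mm wide; below it a bore 9.6 mm in diameter goes straight through the 10 mm bridge plate. The blank's top is 17.5 mm below this point. Axes as the jig's.
- jig_stop (a point): Middle of the foot of the end stop's face, on the top of the base, 12 mm above the worktop; the stop crosses the channel 45 mm from the jig's origin along its x.
- blank: Brass plate 70 (x) x 40 (y) x 8 mm with two small dark countersinks near its front end, lying flat on the jig's base in the channel, 10 to 28 mm out from the stop. Origin: centre of the underside; x as the jig's. It slides freely. Home, its origin is at x = +10 mm in the jig's frame and its near end stands 15 mm out of the rails and 30 mm out of the bridge.
- blank_end (a point): Middle of the blank's near end face, the one to push on: 35 mm from the blank's centre, 4 mm above the jig's base. The base around it is open from above except for two 5 mm high screw heads near its front corners. Fingertips about 3 mm above the base (15 mm above the worktop) push it well.
- blank_mark (a point): Point on the blank's top where the mark belongs, on its centre line, 20 mm from its far end. It lies straight below the bush axis when the blank is home.
- punch: Automatic centre punch, bright steel, upright in the tool block: knurled round barrel 16 mm in diameter (cap 17 mm), 98 mm tall; a dark spindle 7.6 mm in diameter with a conical point sticks out below. Origin: on the axis at the barrel's lower end, z up. Relaxed, the point stands 29 to 32.5 mm below it (reground, exact length unknown). 0.19 kg; grip the barrel 50 to 60 mm above the origin.
- punch_spindle (a joint): How far the spindle is pressed into the barrel, in m: 0 relaxed, 0.0092 at its hard stop. The force rises from 2 to 3.5 N over the first 3 mm, then steeply to about 15 N at 6 to 6.5 mm; there the trip lets go with a snap and the force falls to about 6 N, but climbs steeply again at the hard stop. Past 7.2 mm it has tripped. It springs out again when the punch is lifted.
- stand: Dark wooden tool block fixed to the worktop, 80 (x) x 110 (y) x 56 mm, with a hole for the punch and behind it (+x) a row of four thin steel burs, the tallest 83 mm above the worktop, 39 mm from the punch's axis. Origin: centre of the underside; x away from the robot (within 20 degrees), z up.
- stand_seat (a point): Seat of the punch in the tool block: on the hole's axis, 36 mm above the worktop, 20 mm below the block's top. The hole is 17.6 mm in diameter down to this seat; below it a bore 10.4 mm in diameter and 36 mm deep takes the spindle. In place, the punch's origin is at this point.
- bench_brush: Bystander: wooden bench brush, 165 x 26 x 23 mm, lying between jig and tool block and pointing away from the robot. Origin at the centre of its underside.
- oil_stone: Bystander: dark grey oil stone, 125 x 38 x 21 mm, lying behind the work. Origin at the centre of its underside.
- cell: Bystander: small battery, 50 x 15 mm, lying behind the work. Origin at the centre of its underside.
There are look-alikes about, which are no part of the job. Of the things shaped like the blank, the brass one is meant.

How it is judged:
By the outcome, as a careful person would: the job done as asked, in the order asked, and still so for the second after the job is handed in, with the robot touching nothing.
It also fails if it takes over 69 s, if anything falls off the work surface, if the arm or the gripper's body presses on something with over 40 N, if the wrist force passes 120 N, or if a joint passes its speed limit or range.

## Working session

There is one attempt and no reset: what is moved stays moved. The work goes in short steps, Python scripts to look and compute and a shell command to move; the robot and the scene stay as the last step left them, time stands still between calls to the robot, and variables do not carry over. Pictures are saved under pics/ and viewed, at most 10 in all, crops included, and the job is handed in when it is done.

```bash
ls; mkdir -p pics
cat > h.py <<'E'
import numpy as np, cv2
from rig import r, imaging
from scipy.spatial.transform import Rotation as R
def grab(name):
    o=r.get_obs(); im=imaging.get_image(name)
    if 'world_from_camera' in im: T=np.array(im['world_from_camera'])
    else:
        W=np.eye(4); W[:3,:3]=R.from_rotvec(o['ee_rot']).as_matrix(); W[:3,3]=o['ee_pos']
        T=W@np.array(im['hand_eye'])
    im['T']=T; return im
def K(im): return np.array([[im['fx'],0,im['cx']],[0,im['fy'],im['cy']],[0,0,1.]])
def ray(im,uv):
    # fixed-point undistort: drawn = (1+k1 r^2)*s
    uv=np.atleast_2d(np.array(uv,float))
    p=cv2.undistortPoints(uv[:,None],K(im),np.array([im['k1'],0,0,0.]))[:,0]
    return np.c_[p,np.ones(len(p))]
def on_z(im,uv,z):
    d=ray(im,uv)@im['T'][:3,:3].T; o=im['T'][:3,3]
    return o+d*((z-o[2])/d[:,2])[:,None]
def by_depth(im,uv):
    uv=np.atleast_2d(uv); s=ray(im,uv); z=im['depth'][uv[:,1].astype(int),uv[:,0].astype(int)]
    return (s*z[:,None])@im['T'][:3,:3].T+im['T'][:3,3]
def cloud(im):
    v,u=np.nonzero(im['depth']>0); uv=np.c_[u,v]
    return uv,by_depth(im,uv)
def proj(im,P):
    Ti=np.linalg.inv(im['T'])
    return cv2.projectPoints(np.atleast_2d(np.array(P,float)),cv2.Rodrigues(Ti[:3,:3])[0],Ti[:3,3],K(im),np.array([im['k1'],0,0,0.]))[0][:,0]
E
python3 - <<'E'
from h import *
import pickle
o=r.get_obs(); print({k:np.round(v,3) for k,v in o.items()})
for n in ['scene','side']:
    im=grab(n); pickle.dump(im,open(n+'.pkl','wb')); cv2.imwrite(f'pics/{n}1.png',im['pixels']); print(n,im['T'].round(2).tolist(),im['fx'],im['k1'])
E
```

```text
pics
{'clock': np.float64(0.0), 'q': array([ 1.383e+00,  3.860e-01,  7.000e-03, -1.000e-03, -1.194e+00,
       -2.590e-01]), 'dq': array([-0.   , -0.001, -0.001, -0.   , -0.   ,  0.001]), 'joint_torque': array([ 0.0000e+00, -3.9229e+01,  1.8840e+01,  4.1860e+00, -5.0000e-03,
       -0.0000e+00]), 'ee_pos': array([269.744, 563.072, 195.319]), 'ee_rot': array([ 3.061e+00, -6.960e-01, -1.000e-03]), 'wrist_force': array([-0.556,  0.007,  0.347]), 'torque': array([ 0.002, -0.006, -0.006]), 'finger_force': np.float64(0.0), 'opening': np.float64(85.134)}
scene [[0.53, -0.53, 0.66, -142.34], [-0.84, -0.35, 0.41, -334.27], [0.01, -0.77, -0.63, 698.75], [0.0, 0.0, 0.0, 1.0]] 478.82056795284416 -0.04852241868303401
side [[1.0, 0.02, -0.03, 566.71], [0.04, -0.38, 0.92, -729.66], [0.01, -0.92, -0.38, 399.42], [0.0, 0.0, 0.0, 1.0]] 462.18822447949606 -0.05199867256437246
```

View pics/scene1.png

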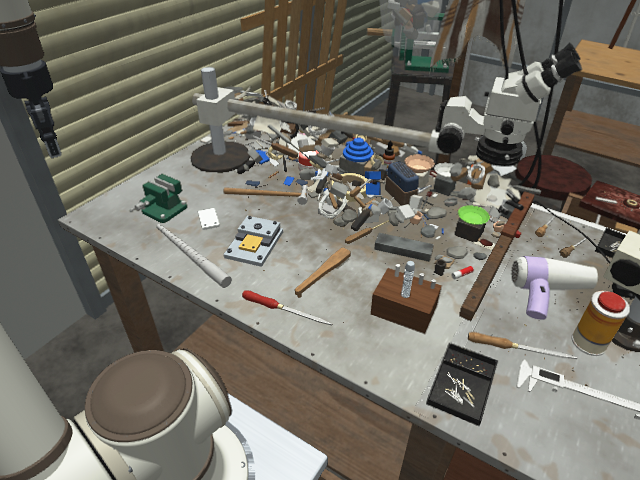

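View pics/side1.png

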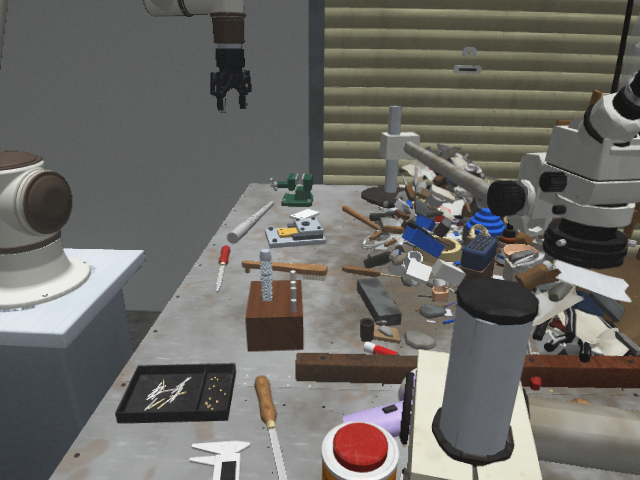

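Scene picture: the brass blank is at (250,242) in the jig at (255,240). The punch is at (408,280) in the block at (405,298). Possible mix-ups:
- **For the blank:** the white plate at (208,217).
- **For the punch:** the thin burs at (398,268), (421,279) and (433,283).
- **Other slim tools:** the red-handled file at (285,305) and the battery at (462,271).

I choose the brass plate inside the jig and the thick knurled barrel standing in the block. I'll check both in one close crop and measure them.

Run:
```python
from h import *
import pickle
s=pickle.load(open('scene.pkl','rb')); d=pickle.load(open('side.pkl','rb'))
a=cv2.resize(s['pixels'][205:275,205:305],None,fx=4,fy=4,interpolation=cv2.INTER_CUBIC)
b=cv2.resize(s['pixels'][255:335,360:450],None,fx=4,fy=4,interpolation=cv2.INTER_CUBIC)
c=np.zeros((600,800,3),np.uint8); c[:280,:400]=a; c[:320,400:760]=b
e=cv2.resize(d['pixels'][210:255,255:335],None,fx=5,fy=5,interpolation=cv2.INTER_CUBIC); c[330:555,:400]=e
e=cv2.resize(d['pixels'][240:355,235:315],None,fx=2.4,fy=2.4,interpolation=cv2.INTER_CUBIC); c[322:322+e.shape[0],410:410+e.shape[1]]=e
cv2.imwrite('pics/crop1.png',c)
for n,im in (('scene',s),('side',d)):
    uv,P=cloud(im)
    for nm,box,z in (('jig',((225,205),(290,275)) if n=='scene' else ((260,212),(330,250)),(8,45)),('stand',((365,255),(445,335)) if n=='scene' else ((240,240),(308,355)),(52,60)),('punch',((365,250),(445,335)) if n=='scene' else ((240,240),(308,355)),(95,140))):
        m=((uv>=box[0])&(uv<=box[1])).all(1)&(P[:,2]>z[0])&(P[:,2]<z[1])
        q=P[m]; print(n,nm,m.sum(), q.mean(0).round(1),q.min(0).round(1),q.max(0).round(1), end=' ')
        if m.sum()>4: print(cv2.minAreaRect(q[:,:2].astype(np.float32)))
        if nm=='jig': 
            print('  hist z',np.histogram(q[:,2],bins=np.arange(8,46,2))[0])
            m2=m&(P[:,2]>8)
            px=im['pixels'][uv[:,1],uv[:,0]].astype(int); br=m&(px[:,2]-px[:,0]>60); q=P[br]
            print('  brass',br.sum(),q.mean(0).round(1),cv2.minAreaRect(q[:,:2].astype(np.float32)))
```

```text
scene jig 1744 [463.6 233.7  21.2] [338.7 179.4   8. ] [540.6 291.9  39.2] ((434.4443664550781, 230.50625610351562), (197.45864868164062, 91.61750793457031), 14.54232120513916)
  hist z [ 87 306 200  57  80 157 145  70  41  29  41 191 232  74  27   7   0   0]
  brass 271 [451.7 234.1  19.2] ((453.3621520996094, 235.60548400878906), (49.374908447265625, 41.94710159301758), 15.334418296813965)
scene stand 1639 [ 470.  -131.4   55.4] [ 428.9 -188.    52. ] [520.1 -69.9  59.9] ((474.5071105957031, -129.08689880371094), (83.43418884277344, 111.5971450805664), 5.4463629722595215)
scene punch 178 [ 458.7 -131.9  117.9] [ 453.6 -139.1   95.1] [ 469.7 -122.8  134.9] ((461.3596496582031, -130.7745819091797), (16.00072479248047, 15.572896957397461), 71.06908416748047)
side jig 1197 [472.  232.4  20.4] [370.3 179.    8. ] [538.7 400.   38.7] ((453.6064453125, 291.18182373046875), (145.58555603027344, 213.58856201171875), 8.150628089904785)
  hist z [ 99 217 115  54  53 123  91  53  22  24  24 121 146  22  30   3   0   0]
  brass 132 [452.5 233.   19.6] ((452.73370361328125, 234.81292724609375), (43.14672088623047, 41.67057800292969), 17.048851013183594)
side stand 1756 [ 474.3 -140.3   55.5] [ 429.4 -188.5   52.1] [519.5 -68.2  59.9] ((474.3678894042969, -128.1599884033203), (80.29916381835938, 114.96707153320312), 6.390702247619629)
side punch 294 [ 463.6 -134.8  115.9] [ 454.3 -139.2   95. ] [ 471.2 -124.5  134.2] ((462.77874755859375, -131.7442626953125), (16.77195930480957, 14.784183502197266), 1.6108732223510742)
```

View pics/crop1.png

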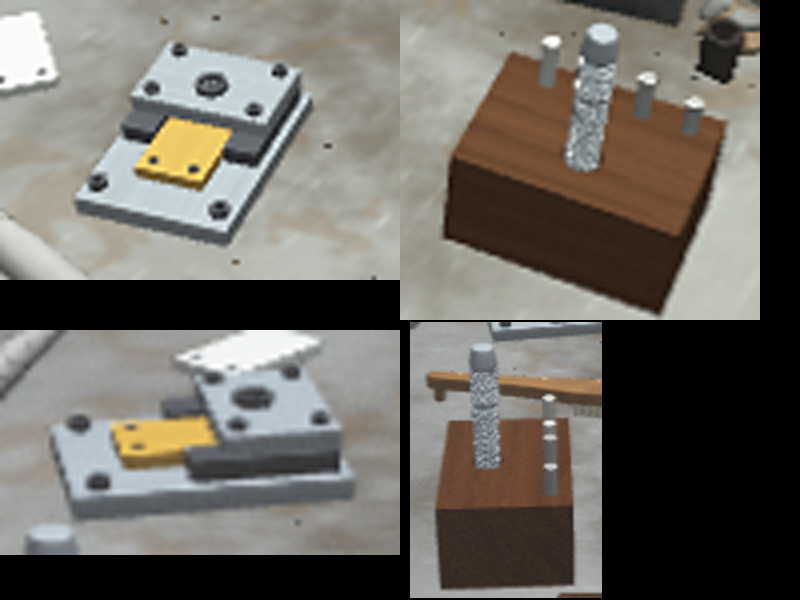

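Crop: the brass blank lies in the jig channel, partly out, with two countersinks. The bush is at about crop (210,85). The knurled barrel stands in the block in front of the row of thin burs. Both choices are confirmed. The jig's x axis points at about +15°. Next I compute the first move.

```bash
cat > to.py <<'E'
# usage: to.py x y z yaw_deg : world target of the TCP -> shift/turn in the tool's axes
import sys; from h import *
t=np.array(list(map(float,sys.argv[1:4]))); yw=float(sys.argv[4])
o=r.get_obs(); M=R.from_rotvec(o['ee_rot']).as_matrix()
cur=np.arctan2(M[1,0],M[0,0]); d=(np.radians(yw)-cur+np.pi)%(2*np.pi)-np.pi
print('tcp',o['ee_pos'].round(1),'yaw',np.degrees(cur).round(2),'tilt',np.degrees(np.arccos(-M[2,2])).round(2),'q',o['q'].round(2),'t',o['clock'].round(2),'F',o['wrist_force'].round(1))
v=M.T@(t-o['ee_pos']); print('shift',v.round(2),'turn',round(-d,4),'rows>=',np.ceil(max(np.linalg.norm(v)/41.7,abs(d)/.125)))
E
python3 - <<'E'
from h import *
im=grab('wrist'); cv2.imwrite('pics/w0.png',im['pixels']); print(np.array(im['hand_eye']).round(2),im['fx'])
E
python3 to.py 400 225 230 15
```

```text
[[  -0.     -0.96   -0.29   75.08]
 [   1.     -0.     -0.      0.59]
 [   0.     -0.29    0.96 -178.62]
 [   0.      0.      0.      1.  ]] 362.46621439356335Traceback (most recent call last):
  File "to.py", line 6, in <module>
    print('tcp',o['ee_pos'].round(1),'yaw',np.degrees(cur).round(2),'tilt',np.degrees(np.arccos(-M[2,2])).round(2),'q',o['q'].round(2),'t',o['clock'].round(2),'F',o['wrist_force'].round(1))
                                                                                                                                           ^^^^^^^^^^^^^^^^
AttributeError: 'float' object has no attribute 'round'
```

```bash
sed -i "s/o\['clock'\].round(2)/round(o['clock'],2)/" to.py; python3 to.py 420 226 200 15
```

```text
tcp [269.8 563.2 195.6] yaw -25.61 tilt 0.1 q [ 1.38  0.39  0.01 -0.   -1.19 -0.26] t 0.15 F [-0.2 -0.1 -0.5]
shift [281.16 239.19  -4.  ] turn -0.7087 rows>= 9.0
```

```bash
python3 -m inch '25 21 0 -.08 0;60 51 0 -.17 0;95 81 0 -.27 0;130 111 0 -.36 0;165 140 0 -.45 0;200 170 0 -.54 0;235 200 0 -.63 0;281 239 -4 -.709 0' 30; python3 -m inch '0 0 0 0 0;0 0 0 0 0'; python3 to.py 420 226 200 15
```

```text
clock: 0.82
ee_pos: [401.9, 265.2, 198.0]
ee_rot: [3.113, 0.418, -0.001]
wrist_force: [1.8, 1.2, 0.1]
opening: -0.5
finger_force: 0.0
clock: 0.98
ee_pos: [402.6, 265.5, 198.5]
ee_rot: [-3.115, -0.404, -0.0]
wrist_force: [-0.2, 0.4, 0.9]
opening: -0.5
finger_force: 0.0
tcp [402.6 265.5 198.5] yaw 14.78 tilt 0.02 q [ 0.92  0.14 -0.33 -0.   -1.11  0.91] t 0.98 F [-0.2  0.4  0.9]
shift [ 6.77 42.67 -1.52] turn -0.0039 rows>= 2.0
```

```bash
python3 -m inch '3 21 0 0 0;6.8 42.7 -1.5 0 0;6.8 42.7 -1.5 0 0;6.8 42.7 -1.5 0 0'
python3 - <<'E'
from h import *
im=grab('wrist'); cv2.imwrite('pics/w1.png',im['pixels'])
import pickle; pickle.dump(im,open('w1.pkl','wb'))
print(im['T'].round(2))
E
```

```text
clock: 1.32
ee_pos: [419.6, 228.5, 199.7]
ee_rot: [-3.115, -0.41, 0.0]
wrist_force: [-0.1, 0.8, -0.1]
opening: -0.1
finger_force: 0.0
[[ 2.6000e-01 -9.2000e-01 -2.8000e-01  4.9189e+02]
 [-9.7000e-01 -2.5000e-01 -8.0000e-02  2.4737e+02]
 [-0.0000e+00  2.9000e-01 -9.6000e-01  3.7833e+02]
 [ 0.0000e+00  0.0000e+00  0.0000e+00  1.0000e+00]]
```

View pics/w1.png

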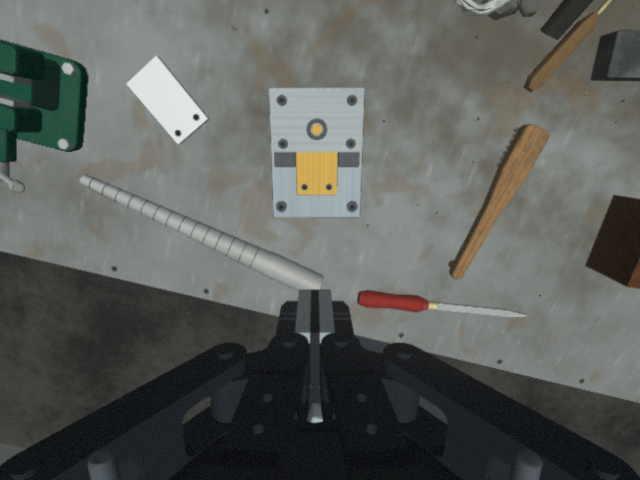

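Wrist view: the jig is centred, with the bush mouth at (317,129). The blank's near end runs (297,194)–(337,194), and the closed fingertips are at (315,292). The white plate is at (167,98), off the jig. Now I measure these features.

```bash
cat > jig.py <<'E'
from h import *
def refine(im):
    hsv=cv2.cvtColor(im['pixels'],cv2.COLOR_BGR2HSV)
    m=cv2.inRange(hsv,(15,120,110),(35,255,255)); 
    n,l,st,c=cv2.connectedComponentsWithStats(m)
    i=1+np.argmax(st[1:,4]); bl=(l==i).astype(np.uint8)
    k=cv2.findContours(bl,0,cv2.CHAIN_APPROX_NONE)[0][0]
    q=on_z(im,k[:,0].astype(float),20)[:,:2]
    return q,[(c[j].round(1),st[j,4]) for j in range(1,n) if st[j,4]>15]
E
python3 - <<'E'
from jig import *
import pickle
im=pickle.load(open('w1.pkl','rb'))
q,cc=refine(im); print(cc)
rc=cv2.minAreaRect(q.astype(np.float32)); print(rc,cv2.boxPoints(rc).round(1).tolist())
print('bush',on_z(im,[[317,129]],37.5).round(1), by_depth(im,[[324,122],[300,110],[315,175],[340,200]]).round(1))
g=cv2.cvtColor(im['pixels'],cv2.COLOR_BGR2GRAY)
s=cv2.resize(g[110:150,295:340],None,fx=8,fy=8,interpolation=cv2.INTER_CUBIC)
h=cv2.HoughCircles(s,cv2.HOUGH_GRADIENT,1,30,param1=100,param2=15,minRadius=40,maxRadius=110)
uv=h[0][:3,:2]/8+[295-.44,110-.44]; print(h[0][:3],uv,on_z(im,uv.astype(float),37.5).round(1))
# base outline
c=np.array([[270,88],[363,88],[360,217],[274,217]],float); b=on_z(im,c,12); b[:2]=on_z(im,c[:2],12); print('base',b.round(1).tolist())
sc=pickle.load(open('scene.pkl','rb')); sd=pickle.load(open('side.pkl','rb'))
print('bush scene/side',on_z(sc,[[205+210/4,205+85/4]],37.5).round(1),on_z(sd,[[255+252/5,210+(398-330)/5]],37.5).round(1))
E
```

```text
[(array([316.3, 129. ]), np.int32(69)), (array([518.8, 143.8]), np.int32(21)), (array([316.4, 172.3]), np.int32(1563)), (array([503.6, 191.1]), np.int32(30)), (array([501.5, 201.2]), np.int32(22)), (array([496.6, 212.2]), np.int32(16)), (array([490.4, 220.1]), np.int32(17))]
((451.75482177734375, 234.70692443847656), (38.731483459472656, 38.6456298828125), 14.976216316223145) [[428.1000061035156, 248.39999389648438], [438.0, 211.0], [475.5, 221.0], [465.5, 258.3999938964844]]
bush [[491.9 245.1  37.5]] [[499.2 240.6  39. ]
 [503.6 264.   33.5]
 [449.9 235.7  20.8]
 [431.2 204.3  13. ]]Traceback (most recent call last):
  File "<stdin>", line 10, in <module>
TypeError: 'NoneType' object is not subscriptable
```

```bash
python3 to.py 412 224.2 45 14.9
```

```text
tcp [419.5 228.9 199.7] yaw 15.04 tilt 0.01 q [ 0.84  0.13 -0.33 -0.   -1.11  0.99] t 1.37 F [0.3 0.7 0.2]
shift [ -8.43   2.62 154.69] turn 0.0024 rows>= 4.0
```

```bash
python3 -m inch '-2 .6 36 0 0;-4 1.3 75 0 0;-6 1.9 114 0 0;-8.4 2.6 148 0 0;-8.4 2.6 155 0 0;-8.4 2.6 155 0 0;-8.4 2.6 155 0 0'; python3 to.py 412 224.2 15 14.9
```

```text
clock: 1.95
ee_pos: [413.1, 224.9, 45.9]
ee_rot: [-3.114, -0.414, -0.003]
wrist_force: [-0.3, 0.8, 0.6]
opening: -0.0
finger_force: 0.0
tcp [413.1 224.9  45.9] yaw 15.14 tilt 0.1 q [ 0.85  0.3  -0.56  0.   -0.7   0.99] t 1.95 F [-0.3  0.8  0.6]
shift [-1.3   0.42 30.85] turn 0.0041 rows>= 1.0
```

```bash
python3 -m inch '-1.3 .4 15 0 0;-1.3 .4 27 0 0;-1.3 .4 30.5 0 0;-1.3 .4 30.5 0 0;-1.3 .4 30.5 0 0'; python3 to.py 425 227.7 15 14.9
```

```text
clock: 2.37
ee_pos: [412.2, 223.8, 15.9]
ee_rot: [-3.113, -0.411, -0.004]
wrist_force: [0.3, -0.2, 0.5]
opening: -0.4
finger_force: 0.0
tcp [412.2 223.8  15.9] yaw 15.06 tilt 0.2 q [ 0.85  0.35 -0.6   0.   -0.62  0.99] t 2.37 F [ 0.3 -0.2  0.5]
shift [13.38 -0.41  0.99] turn 0.0028 rows>= 1.0
```

Clear of the base. I push along jig x, slowly near the end.

```bash
python3 -m inch '3 0 .9 0 0;7 0 .9 0 0;11 0 .9 0 0;14 0 .9 0 0;17 0 .9 0 0;19 0 .9 0 0;19 0 .9 0 0'; python3 to.py 433 229.8 15 14.9
```

```text
clock: 2.95
ee_pos: [429.9, 227.6, 13.4]
ee_rot: [-3.115, -0.41, -0.0]
wrist_force: [-0.4, 0.0, -0.3]
opening: -0.0
finger_force: 0.0
tcp [429.9 227.6  13.4] yaw 15.01 tilt 0.01 q [ 0.82  0.38 -0.56  0.   -0.64  1.01] t 2.95 F [-0.4  0.  -0.3]
shift [ 3.55 -1.29 -1.6 ] turn 0.0019 rows>= 1.0
```

```bash
python3 -m inch '1 0 0 0 0;2 0 0 0 0;3 0 0 0 0;3 0 0 0 0'; python3 to.py 433 229.8 15 14.9
```

```text
clock: 3.28
ee_pos: [432.4, 228.3, 13.4]
ee_rot: [-3.115, -0.411, -0.0]
wrist_force: [-0.1, -0.3, -0.6]
opening: 0.1
finger_force: 0.0
tcp [432.4 228.3  13.4] yaw 15.03 tilt 0.0 q [ 0.82  0.38 -0.55  0.   -0.64  1.01] t 3.28 F [-0.1 -0.3 -0.6]
shift [ 0.97 -1.26 -1.56] turn 0.0023 rows>= 1.0
```

```bash
python3 -m inch '1 -.6 -1 0 0;2 -1 -1 0 0;2 -1 -1 0 0'; python3 -m inch '1 0 0 0 0;1.5 0 0 0 0;1.5 0 0 0 0'
```

```text
clock: 3.53
ee_pos: [434.2, 230.0, 14.6]
ee_rot: [-3.114, -0.411, -0.001]
wrist_force: [0.4, 0.6, 0.2]
opening: -0.0
finger_force: 0.0
clock: 3.78
ee_pos: [435.5, 230.2, 14.4]
ee_rot: [-3.115, -0.411, -0.0]
wrist_force: [0.1, -0.2, 0.3]
opening: 0.1
finger_force: 0.0
```

Run:
```python
from h import *
im=grab('wrist'); cv2.imwrite('pics/w2.png',im['pixels'][100:420,160:480])
```

```text
(no output)
```

View pics/w2.png

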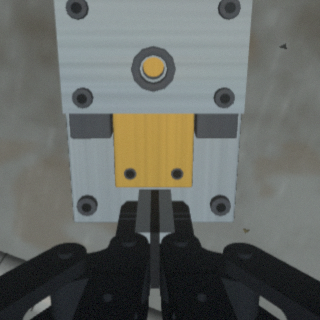

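Wrist crop: the closed fingertips (152,190) are just at the blank's near edge (row 187), centred. The blank still stands about 38 mm out of the bridge. I keep going.

```bash
python3 -m inch '1 0 0 0 0;2 0 0 0 0;3 0 0 0 0;4 0 0 0 0;4 0 0 0 0'; python3 -m inch '1 0 0 0 0;2 0 0 0 0;3 0 0 0 0;3 0 0 0 0'
python3 - <<'E'
from h import *
im=grab('wrist'); cv2.imwrite('pics/w3.png',im['pixels'][100:420,160:480])
E
```

```text
clock: 4.25
ee_pos: [439.5, 231.3, 14.4]
ee_rot: [-3.115, -0.411, -0.0]
wrist_force: [-1.2, 0.7, 0.0]
opening: 0.1
finger_force: 0.0
clock: 4.58
ee_pos: [442.4, 232.1, 14.5]
ee_rot: [-3.115, -0.411, -0.0]
wrist_force: [0.5, 0.1, -0.9]
opening: 0.1
finger_force: 0.0
```

```bash
for i in 1; do python3 -m inch '.5 0 0 0 0;1 0 0 0 0;1.5 0 0 0 0;1.5 0 0 0 0'; done; python3 -m inch '.5 0 0 0 0;1 0 0 0 0;1.5 0 0 0 0;1.5 0 0 0 0'|head -4;  python3 - <<'E'
from jig import *
im=grab('wrist'); q,cc=refine(im); q=q@np.array([[.966,-.259],[.259,.966]]); print('along', np.percentile(q[:,0],[0,2,98,100]).round(1),'bush uv',cc)
E
```

```text
clock: 4.97
ee_pos: [443.7, 232.4, 14.5]
ee_rot: [-3.115, -0.411, -0.0]
wrist_force: [-0.0, 0.5, -0.5]
opening: -0.2
finger_force: 0.0
clock: 5.3
ee_pos: [445.2, 232.8, 14.4]
ee_rot: [-3.115, -0.411, -0.0]
wrist_force: [0.4, -0.2, -0.4]
along [476.4 477.  513.8 513.8] bush uv [(array([313. , 189.2]), np.int32(246)), (array([313. , 264.6]), np.int32(4458)), (array([607.1, 386.6]), np.int32(1767))]
```

Run:
```python
from jig import *
im=grab('wrist'); a=im['pixels'][100:420,160:480]
c=np.hstack([cv2.imread('pics/w3.png'),a]); cv2.imwrite('pics/w4.png',c)
d=grab('side'); 
print(on_z(im,[[313,188.5]],37.5).round(1))
```

```text
[[493.4 245.9  37.5]]
```

View pics/w4.png

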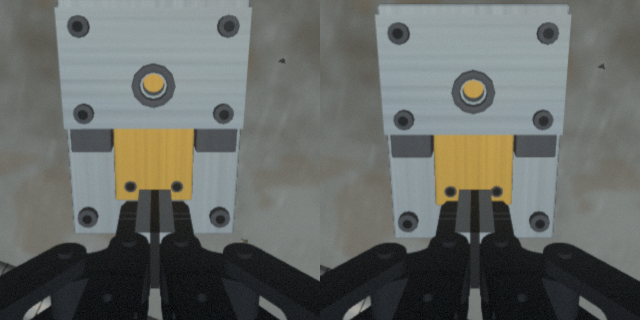

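Crop pair: the tips at row 190 now overlap the blank's front edge (row 205 in the right half), and the blank hasn't moved. I need the true tip height, so I check it by depth.

Run:
```python
from h import *
im=grab('wrist'); W=np.linalg.inv(np.array(im['hand_eye']))
for u in (304,324):
  uv=np.array([[u,v] for v in (284,288,292,296,300,306,315,330,345)])
  P=by_depth(im,uv); T=(np.c_[P,np.ones(9)])@np.linalg.inv(im['T']).T@np.array(im['hand_eye']).T
  print(np.c_[uv,im['depth'][uv[:,1],uv[:,0]],P,T[:,:3]].round(1))
uv=np.array([[290,280],[290,300],[335,300],[313,250],[260,310],[313,205]]);print(by_depth(im,uv).round(1))
d=grab('side'); p=proj(d,[r.get_obs()['ee_pos']])[0]; print(p)
u,v=p.astype(int); c=cv2.resize(d['pixels'][v-45:v+30,u-50:u+50],None,fx=8,fy=8,interpolation=cv2.INTER_CUBIC); cv2.imwrite('pics/s2.png',c)
```

```text
[[304.  284.  186.6 442.  237.   21.3  -1.9  -5.   -6.9]
 [304.  288.  187.3 439.8 236.5  21.3  -4.1  -5.   -6.9]
 [304.  292.  148.8 454.2 239.2  57.1  10.5  -3.9 -42.7]
 [304.  296.  144.3 454.6 239.2  61.7  10.9  -3.8 -47.2]
 [304.  300.  141.2 454.6 239.   65.   10.8  -3.7 -50.6]
 [304.  306.  136.6 454.5 238.9  69.8  10.7  -3.5 -55.4]
 [304.  315.  128.9 455.1 238.8  77.7  11.3  -3.3 -63.3]
 [304.  330.  120.1 454.8 238.5  87.   10.9  -3.1 -72.6]
 [304.  345.  109.9 455.9 238.5  97.4  12.   -2.8 -82.9]]
[[324.  284.  187.3 444.4 227.   20.7  -2.1   5.3  -6.3]
 [324.  288.  188.1 442.2 226.4  20.6  -4.4   5.3  -6.2]
 [324.  292.  148.  456.7 231.4  57.8  10.9   4.3 -43.4]
 [324.  296.  145.5 456.2 231.3  60.6  10.4   4.2 -46.1]
 [324.  300.  140.1 457.  231.7  65.9  11.3   4.1 -51.5]
 [324.  306.  137.1 456.2 231.5  69.3  10.5   4.  -54.9]
 [324.  315.  129.8 456.5 231.8  76.9  10.8   3.8 -62.4]
 [324.  330.  120.7 456.2 232.   86.5  10.6   3.6 -72.1]
 [324.  345.  110.5 457.2 232.5  96.8  11.6   3.3 -82.4]]
[[441.7 244.5  20. ]
 [448.8 243.8  56.4]
 [453.5 225.7  55.9]
 [460.7 237.2  20.4]
 [417.1 255.9  13.3]
 [486.3 244.   37.4]]
[283.75922415 233.137294  ]
```

View pics/s2.png

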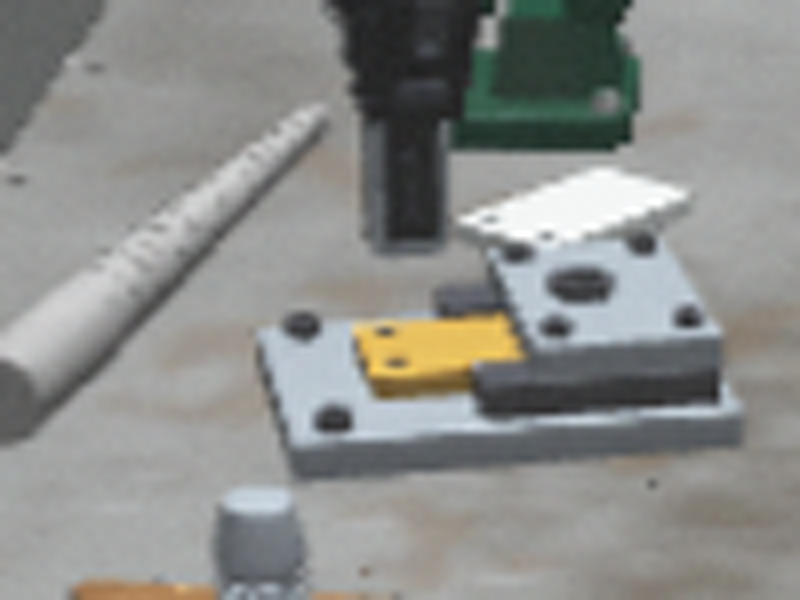

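Depth shows what's wrong. The finger ends lie about 41 mm behind the reported TCP (tool z ≈ -41), not at it. The jig's own heights do come out right. The fingers passed 40 mm above the blank and nothing was touched. I'll treat the real tip as TCP + 41 mm up, back off, and confirm it with a gentle touch on the jig base.

```bash
python3 -m inch '-14 0 0 0 0;-28 0 0 0 0;-28 0 10 0 0;-28 0 22 0 0;-28 0 32 0 0;-28 0 36 0 0;-28 0 36 0 0;-28 0 36 0 0' ; python3 -m inch '0 0 1 0 0;0 0 2 0 0;0 0 2 0 0'
```

```text
clock: 6.22
ee_pos: [418.2, 225.6, -21.4]
ee_rot: [3.115, 0.411, 0.0]
wrist_force: [-0.6, -0.4, 0.2]
opening: -0.2
finger_force: 0.0
clock: 6.47
ee_pos: [418.4, 225.8, -22.8]
ee_rot: [-3.114, -0.411, -0.002]
wrist_force: [-0.6, -1.2, 3.7]
opening: 0.4
finger_force: 2.1
```

```bash
python3 -m inch '0 0 -3 0 0;0 0 -3 0 0'
python3 - <<'E'
from h import *
im=grab('wrist'); a=cv2.resize(im['pixels'][190:390,220:420],None,fx=2,fy=2,interpolation=cv2.INTER_CUBIC)
d=grab('side'); c=cv2.resize(d['pixels'][195:255,255:335],None,fx=5,fy=5,interpolation=cv2.INTER_CUBIC)
o=np.zeros((400,800,3),np.uint8); o[:,:400]=a; o[:300,400:]=c; cv2.imwrite('pics/w5.png',o)
E
```

```text
clock: 6.63
ee_pos: [418.4, 225.8, -19.9]
ee_rot: [-3.114, -0.411, -0.002]
wrist_force: [0.2, -0.3, 0.3]
opening: -0.2
finger_force: 0.0
```

View pics/w5.png

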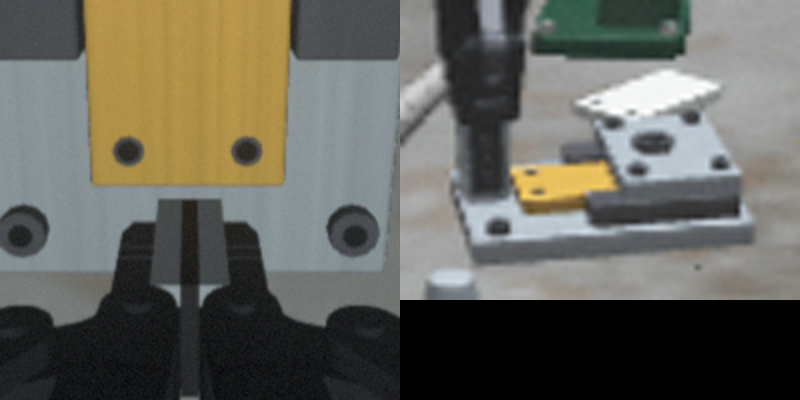

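Picture: the tips (wrist half, row 200) stand 3–4 mm in front of the blank's edge (row 185), over bare base. The side half agrees. So the touch was the base at z = 12, and the real finger ends are about 34.5 mm above the reported TCP. The tip is now about 3 mm above the base, right for pushing.

```bash
python3 -m inch '2 0 0 0 0;4 0 0 0 0;6 0 0 0 0;8 0 0 0 0;10 0 0 0 0;12 0 0 0 0;12 0 0 0 0'; python3 -m inch '1 0 0 0 0;2 0 0 0 0;3 0 0 0 0;3 0 0 0 0'
python3 - <<'E'
from jig import *
im=grab('wrist'); q,cc=refine(im); M=np.array([[.966,-.259],[.259,.966]]); q=q@M; print('along', np.percentile(q[:,0],[0,2,98,100]).round(1),'bush uv',cc,on_z(im,[cc[0][0]],20)[:,:2]@M)
E
```

```text
clock: 7.32
ee_pos: [430.2, 228.8, -20.7]
ee_rot: [-3.114, -0.41, -0.001]
wrist_force: [1.1, -0.3, -1.0]
opening: 0.1
finger_force: 0.0
clock: 7.65
ee_pos: [432.7, 229.5, -20.6]
ee_rot: [-3.114, -0.411, -0.0]
wrist_force: [-0.8, -0.9, -0.5]
opening: -0.1
finger_force: 0.2
along [488.3 488.3 514.6 514.6] bush uv [(array([312.7, 168.4]), np.int32(477)), (array([313.1, 257.6]), np.int32(5594)), (array([634.9, 459.5]), np.int32(203))] [[537.78026855 109.86982361]]
```

```bash
python3 -m inch '.5 0 0 0 0;1 0 0 0 0;1 0 0 0 0'; python3 -m inch '.5 0 0 0 0;1 0 0 0 0;1 0 0 0 0'|head -4;python3 -m inch '.5 0 0 0 0;1 0 0 0 0;1 0 0 0 0'|head -4
```

```text
clock: 7.95
ee_pos: [433.3, 229.5, -20.5]
ee_rot: [3.114, 0.41, -0.001]
wrist_force: [-1.9, 0.2, 0.6]
opening: -0.1
finger_force: 0.7
clock: 8.2
ee_pos: [433.4, 229.3, -20.7]
ee_rot: [3.114, 0.41, -0.003]
wrist_force: [-5.2, 0.5, 3.0]
clock: 8.45
ee_pos: [433.4, 229.0, -20.8]
ee_rot: [3.113, 0.409, -0.006]
wrist_force: [-7.4, 0.9, 4.0]
```

The TCP has stalled and the force rises to 7 N, so the blank is home. I back off and look from above.

```bash
python3 -m inch '-3 0 0 0 0;-10 0 0 0 0;-14 0 -20 0 0;-14 0 -60 0 0;-14 0 -100 0 0;-14 0 -130 0 0;-14 0 -150 0 0;-14 0 -150 0 0'; python3 -m inch '25 0 0 0 60;45 0 0 0 60;45 0 0 0 60;45 0 0 0 60'
python3 - <<'E'
from jig import *
import pickle
M=np.array([[.966,-.259],[.259,.966]])
for k in range(2):
  im=grab('wrist')
  q,cc=refine(im); rc=cv2.minAreaRect(q.astype(np.float32)); print(rc); q=q@M; print('along', np.percentile(q[:,0],[0,2,98,100]).round(1),'lat',np.percentile(q[:,1],[0,100]),cc[:3])
pickle.dump(im,open('w6.pkl','wb'))
a=np.array([c for c,s in cc])
u,v=min(a,key=lambda c:abs(c[0]-316)+abs(c[1]-110)).astype(int)
c=cv2.resize(im['pixels'][v-40:v+80,u-70:u+70],None,fx=5,fy=5,interpolation=cv2.INTER_CUBIC); cv2.imwrite('pics/w6.png',c); print(u,v)
E
```

```text
clock: 9.12
ee_pos: [424.8, 229.0, 134.7]
ee_rot: [-3.108, -0.412, -0.017]
wrist_force: [-0.1, 0.0, -0.4]
opening: -0.2
finger_force: 0.0
clock: 9.45
ee_pos: [465.4, 237.9, 128.3]
ee_rot: [3.114, 0.409, -0.002]
wrist_force: [-0.2, -0.0, -0.7]
opening: 48.4
finger_force: 0.0
((456.4571838378906, 235.93112182617188), (24.911216735839844, 39.129390716552734), 14.944708824157715)
along [489.6 489.6 514.5 514.5] lat [ 90.13009039 129.26606491] [(array([313. , 192.6]), np.int32(81)), (array([556.9, 207.4]), np.int32(155)), (array([573.5, 198.3]), np.int32(17))]
((456.5019836425781, 235.91722106933594), (24.876134872436523, 38.941314697265625), 14.96117877960205)
along [489.6 489.6 514.5 514.5] lat [ 90.18858442 129.14461744] [(array([313. , 191.4]), np.int32(78)), (array([556.6, 207.8]), np.int32(151)), (array([313.3, 232.9]), np.int32(1329))]
313 191
```

View pics/w6.png

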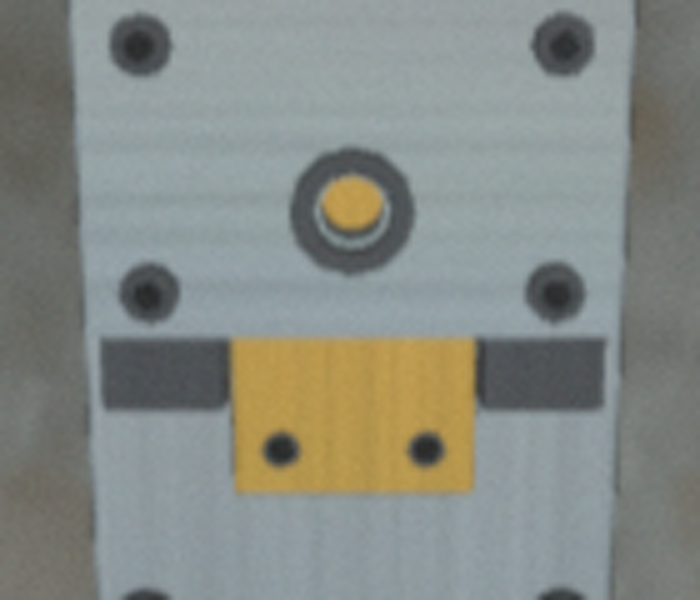

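The blank is home: its edge is about 50 mm before the bush axis and brass shows under the bush. The collar centre is at full-image pixel (313.0,192.8). I compute the bush position and go over to look at the punch.

```bash
python3 - <<'E'
from h import *
import pickle
im=pickle.load(open('w6.pkl','rb')); print('bush',on_z(im,[[313.0,192.8]],37.5), 'screws z36.5', on_z(im,np.array([[141,44],[563,44],[149,292],[554,292]])/5+[242.6,150.6],36.5).mean(0))
E
python3 to.py 425 -131 200 6
```

```text
bush [[492.10923874 245.63704233  37.5       ]] screws z36.5 [497.79014765 247.18986949  36.5       ]
tcp [464.5 237.6 128.5] yaw 15.0 tilt 0.1 q [ 0.78  0.27 -0.34 -0.   -0.96  1.05] t 9.55 F [0.2 0.3 1. ]
shift [-133.65  345.84  -71.04] turn 0.1571 rows>= 10.0
```

```bash
python3 -m inch '-5 12 -30 0 85;-15 50 -55 0 85;-30 90 -71 .04 85;-45 130 -71 .08 85;-60 170 -71 .12 85;-76 210 -71 .157 85;-92 248 -71 .157 85;-108 286 -71 .157 85'; python3 to.py 425 -131 200 6
```

```text
clock: 10.22
ee_pos: [435.0, -56.9, 200.5]
ee_rot: [-3.137, -0.167, -0.001]
wrist_force: [0.7, -0.6, 0.5]
opening: 85.5
finger_force: 0.0
tcp [435.  -56.9 200.5] yaw 6.09 tilt 0.03 q [ 0.24  0.06 -0.41 -0.   -1.1   1.43] t 10.22 F [ 0.7 -0.6  0.5]
shift [-17.79  72.62   0.43] turn 0.0016 rows>= 2.0
```

```bash
python3 -m inch '-8 35 0 0 85;-18 72.6 0 0 85;-18 72.6 0 0 85;-18 72.6 0 0 85;-18 72.6 0 0 85'
cat > cap.py <<'E'
from h import *
def cap(im,z0,guess,rad=40):
    uv,P=cloud(im); m=(np.hypot(*(P[:,:2]-guess).T)<rad)&(P[:,2]>z0)&(P[:,2]<138)
    if m.sum()<8: return None
    c,rr=cv2.minEnclosingCircle(uv[m].astype(np.float32)); x=on_z(im,[c],134)[0]
    return m.sum(),P[m].mean(0).round(2),np.median(P[m][:,2]).round(1),'encl',np.round(c,1),round(rr,1),x.round(1)
E
python3 - <<'E'
from cap import *
for k in range(2):
    im=grab('wrist'); print(cap(im,129,[462,-131]))
uv,P=cloud(im); m=(np.hypot(*(P[:,:2]-[474,-129]).T)<80)&(P[:,2]>50)&(P[:,2]<60); print('block',cv2.minAreaRect(P[m][:,:2].astype(np.float32)))
m=(np.hypot(*(P[:,:2]-[500,-129]).T)<60)&(P[:,2]>68)&(P[:,2]<88)&(P[:,0]>485); print('burs',P[m].min(0),P[m].max(0))
cv2.imwrite('pics/w7.png',im['pixels'])
E
python3 to.py 462 -131 150 6
```

```text
clock: 10.63
ee_pos: [425.7, -129.3, 200.3]
ee_rot: [-3.137, -0.164, 0.0]
wrist_force: [-0.2, 1.0, 0.2]
opening: 84.5
finger_force: 0.0
(np.int64(365), array([ 463.6 , -130.28,  133.68]), np.float64(134.1), 'encl', array([321.1, 185.7]), 11.1, array([ 463.8, -130.2,  134. ]))
(np.int64(361), array([ 463.57, -130.21,  133.67]), np.float64(134.1), 'encl', array([321.8, 186.3]), 11.0, array([ 463.8, -130.1,  134. ]))
block ((474.5389099121094, -129.21432495117188), (79.46690368652344, 110.08700561523438), 6.117461681365967)
burs [ 494.09356392 -169.52245289   68.22610314] [509.42393377 -90.58646819  85.9060009 ]
tcp [ 426.3 -128.4  200.4] yaw 6.13 tilt 0.01 q [ 0.07  0.07 -0.4  -0.   -1.1   1.6 ] t 10.73 F [ 1.1 -0.8 -0.3]
shift [35.2   6.41 50.38] turn 0.0023 rows>= 2.0
```

```bash
python3 to.py 463.8 -130.2 85 6.1
```

```text
tcp [ 426.3 -128.4  200.4] yaw 6.13 tilt 0.01 q [ 0.07  0.07 -0.4  -0.   -1.1   1.6 ] t 10.73 F [ 1.1 -0.8 -0.3]
shift [ 37.07   5.81 115.38] turn 0.0006 rows>= 3.0
```

```bash
python3 -m inch '18 3 0 0 85;37 5.8 10 0 85;37 5.8 35 0 85;37 5.8 65 0 85;37 5.8 95 0 85;37 5.8 115 0 85;37 5.8 115 0 85;37 5.8 115 0 85'; python3 to.py 463.8 -130.2 37 6.1
```

```text
clock: 11.4
ee_pos: [463.8, -130.2, 85.0]
ee_rot: [3.137, 0.169, -0.003]
wrist_force: [0.9, 0.0, 0.7]
opening: 84.8
finger_force: 0.0
tcp [ 463.8 -130.2   85. ] yaw 6.19 tilt 0.12 q [ 0.06  0.26 -0.49  0.   -0.82  1.61] t 11.4 F [0.9 0.  0.7]
shift [ 0.15 -0.05 48.05] turn 0.0015 rows>= 2.0
```

```bash
python3 -m inch '0 0 10 0 85;0 0 20 0 85;0 0 30 0 85;0 0 30 0 85'|head -4; python3 -m inch '0 0 4 0 85;0 0 8 0 85;0 0 8 0 85'|head -4;python3 -m inch '0 0 3 0 85;0 0 6 0 85;0 0 9 0 85;0 0 9 0 85'|head -4
python3 - <<'E'
from h import *
d=grab('side'); cv2.imwrite('pics/s3.png',cv2.resize(d['pixels'][140:360,200:340],None,fx=2.7,fy=2.7,interpolation=cv2.INTER_CUBIC))
im=grab('wrist');cv2.imwrite('pics/w8.png',im['pixels'])
uv,P=cloud(d); m=(uv[:,0]>235)&(uv[:,0]<300)&(uv[:,1]>140)&(uv[:,1]<300)&(P[:,2]>58)
for z in range(60,200,8):
    k=m&(P[:,2]>=z)&(P[:,2]<z+8); print(z,k.sum(),P[k].min(0).round(0)[:2],P[k].max(0).round(0)[:2]) if k.sum() else 0
E
```

```text
clock: 11.73
ee_pos: [464.2, -130.6, 55.9]
ee_rot: [-3.137, -0.167, -0.001]
wrist_force: [-0.9, 0.2, -0.4]
clock: 11.98
ee_pos: [464.1, -131.1, 47.8]
ee_rot: [-3.137, -0.166, -0.001]
wrist_force: [-0.5, -0.3, -0.2]
clock: 12.32
ee_pos: [463.3, -131.3, 37.8]
ee_rot: [-3.137, -0.165, 0.002]
wrist_force: [-0.6, 0.2, 0.1]
60 46 [ 437. -146.] [507. 544.]
68 138 [ 428. -165.] [509. 542.]
76 74 [ 434. -146.] [507. 517.]
84 47 [ 458. -183.] [479. -87.]
92 95 [ 457. -188.] [479. -86.]
100 93 [ 458. -188.] [479. -87.]
108 97 [ 456. -189.] [ 479. -134.]
116 102 [ 456. -189.] [ 478. -134.]
124 21 [ 457. -200.] [ 482. -135.]
132 127 [ 458. -206.] [ 483. -174.]
140 123 [ 451. -206.] [484. -97.]
148 98 [ 450. -204.] [ 484. -152.]
156 159 [ 447. -205.] [483. -65.]
164 184 [ 446. -203.] [485. -63.]
172 266 [ 443. -202.] [ 485. -111.]
180 250 [ 443. -202.] [ 484. -110.]
188 158 [ 456. -198.] [ 482. -141.]
196 166 [ 434. -170.] [ 499. -141.]
```

The finger ends, about z = 84 open, straddle the barrel symmetrically and no force shows. I close on it.

```bash
python3 -m inch '0 0 0 0 40;0 0 0 0 20;0 0 0 0 10;0 0 0 0 10;0 0 0 0 10;0 0 0 0 10;0 0 0 0 10;0 0 0 0 10' 70; python3 to.py 463.8 -130.2 37 6.1
```

```text
clock: 13.08
ee_pos: [463.8, -131.2, 38.6]
ee_rot: [-3.137, -0.165, -0.0]
wrist_force: [-0.9, 1.7, 1.9]
opening: 15.2
finger_force: 68.0
tcp [ 463.8 -131.2   38.6] yaw 6.03 tilt 0.01 q [ 0.06  0.33 -0.54 -0.   -0.7   1.61] t 13.08 F [-0.9  1.7  1.9]
shift [ 0.09 -0.97  1.6 ] turn -0.0011 rows>= 1.0
```

Held (opening 15.2, 68 N). I lift it straight out.

```bash
python3 -m inch '0 0 -6 0 10;0 0 -14 0 10;0 0 -24 0 10;0 0 -36 0 10;0 0 -50 0 10;0 0 -64 0 10;0 0 -78 0 10;0 0 -90 0 10'; python3 -m inch '0 0 0 0 10;0 0 0 0 10';  python3 to.py 492.0 244.6 135 6.1
```

```text
clock: 13.75
ee_pos: [463.5, -131.4, 129.9]
ee_rot: [3.137, 0.165, 0.001]
wrist_force: [1.3, 0.3, -2.8]
opening: 15.5
finger_force: 68.2
clock: 13.92
ee_pos: [463.8, -131.3, 129.0]
ee_rot: [-3.137, -0.165, -0.002]
wrist_force: [-0.4, -0.7, -2.6]
opening: 15.1
finger_force: 68.2
tcp [ 463.8 -131.3  129. ] yaw 6.01 tilt 0.08 q [ 0.06  0.21 -0.43 -0.   -0.93  1.61] t 13.92 F [-0.4 -0.7 -2.6]
shift [  67.44 -370.84   -5.84] turn -0.0016 rows>= 10.0
```

```bash
python3 -m inch '3 -18 -2 0 10;10 -56 -5 0 10;17 -95 -6 0 10;24 -134 -6 0 10;31 -173 -6 0 10;38 -211 -6 0 10;46 -250 -6 0 10;53 -288 -6 0 10'; python3 to.py 492.0 244.6 135 6.1
```

```text
clock: 14.58
ee_pos: [485.2, 162.2, 133.3]
ee_rot: [3.136, 0.165, -0.003]
wrist_force: [1.7, -0.7, -1.6]
opening: 15.3
finger_force: 68.5
tcp [485.2 162.2 133.3] yaw 6.04 tilt 0.14 q [ 0.64  0.25 -0.36 -0.   -0.96  1.04] t 14.58 F [ 1.7 -0.7 -1.6]
shift [ 15.45 -81.18  -1.79] turn -0.0011 rows>= 2.0
```

```bash
python3 -m inch '7 -38 -1 0 10;15.4 -76 -1.8 0 10;15.4 -81.2 -1.8 0 10;15.4 -81.2 -1.8 0 10;15.4 -81.2 -1.8 0 10'; python3 to.py 492.0 244.6 135 6.1
cat > pun.py <<'E'
from h import *
o=r.get_obs(); W=np.eye(4); W[:3,:3]=R.from_rotvec(o['ee_rot']).as_matrix(); W[:3,3]=o['ee_pos']
for n in ('wrist','side','scene'):
    im=grab(n); uv,P=cloud(im); T=(np.c_[P,np.ones(len(P))]@np.linalg.inv(W).T)[:,:3]
    print(n,'(tool frame)')
    for z in (-30,-26,-22,-18,-14,-10,-6,-2,2,6,10,14,18,22,26,30,34,38):
        k=(abs(T[:,0])<16)&(abs(T[:,1])<16)&(T[:,2]>=z)&(T[:,2]<z+4)
        if k.sum()>2: q=T[k]; print(z,k.sum(),'x',q[:,0].min().round(1),q[:,0].max().round(1),'y',q[:,1].min().round(1),q[:,1].max().round(1))
    cv2.imwrite(f'pics/{n}_p.png',im['pixels'])
    print(proj(im,[o['ee_pos'],[492,245.5,37.5]]).round(1).tolist())
E
python3 pun.py
```

```text
clock: 15.0
ee_pos: [491.9, 242.4, 134.8]
ee_rot: [3.135, 0.166, -0.005]
wrist_force: [0.4, 0.1, -2.0]
opening: 15.3
finger_force: 68.8
tcp [491.9 242.4 134.8] yaw 6.06 tilt 0.21 q [ 0.75  0.31 -0.27 -0.   -1.    0.92] t 15.0 F [ 0.4  0.1 -2. ]
shift [ 0.35 -2.19 -0.23] turn -0.0008 rows>= 1.0
wrist (tool frame)
-30 119 x -1.4 7.2 y -7.1 8.1
-26 111 x -0.5 7.2 y -7.6 7.8
-22 107 x 0.5 7.3 y -7.4 7.5
-18 90 x -1.2 7.1 y -7.6 8.0
-14 85 x 0.8 7.2 y -7.3 7.2
-10 82 x -0.1 6.9 y -7.5 7.4
-6 31 x 2.1 6.7 y -5.5 6.5
-2 19 x 3.2 5.4 y -4.5 4.5
6 14 x 1.7 2.9 y -2.6 2.4
10 28 x -0.1 2.8 y -3.2 3.6
14 31 x -0.7 3.0 y -3.3 3.6
18 29 x -1.0 2.9 y -3.3 3.7
22 25 x -1.5 3.1 y -3.4 3.7
26 7 x 1.0 2.5 y -2.9 2.6
[[313.6, 275.6], [309.7, 226.7]]
side (tool frame)
-30 14 x -7.6 5.3 y 2.1 9.2
-26 12 x -7.5 5.3 y 1.3 9.4
-22 12 x -7.7 5.2 y 0.2 10.1
-18 12 x -7.7 5.3 y 2.0 10.3
-14 15 x -7.6 5.2 y 0.5 10.9
-10 12 x -7.7 5.2 y 0.1 8.9
-6 10 x -7.7 5.2 y 3.2 8.9
-2 11 x -7.6 5.3 y -1.9 6.8
2 6 x -3.4 3.0 y 1.2 4.8
6 6 x -3.5 1.0 y 1.1 4.2
10 5 x -3.3 1.0 y -1.5 7.6
14 4 x -3.5 0.8 y 0.7 5.3
18 6 x -3.4 0.9 y 0.3 2.4
22 6 x -3.5 0.9 y 2.0 4.6
26 3 x -3.4 0.9 y -0.6 2.3
30 3 x -3.4 -1.2 y -1.8 2.0
[[304.5, 180.4], [304.9, 222.0]]
scene (tool frame)
-30 14 x -8.8 1.7 y -3.2 9.0
-26 13 x -8.9 0.8 y -1.5 9.7
-22 10 x -8.6 3.1 y -3.4 7.8
-18 11 x -9.7 3.3 y -5.0 7.6
-14 13 x -6.7 3.0 y -5.2 9.6
-10 15 x -7.7 2.7 y -6.8 8.5
-6 10 x -7.8 1.3 y -2.7 8.6
-2 7 x -6.7 2.4 y -0.2 6.3
2 4 x -5.2 -0.9 y -0.6 6.0
6 6 x -4.5 1.7 y 0.3 4.4
10 5 x -5.3 -0.0 y -1.9 4.6
14 9 x -5.1 3.6 y -0.5 3.1
18 3 x -2.1 0.1 y -0.2 3.7
22 6 x -3.5 1.5 y 0.3 5.0
26 4 x -3.1 -0.9 y -1.4 4.0
[[254.8, 189.2], [257.3, 225.0]]
```

The wrist camera puts the held punch axis at tool (-0.8, +0.1), vertical. Now I re-measure the bush collar in the same camera, so the calibration bias cancels.

```bash
cat > bush.py <<'E'
from h import *
def bush(im,g):
    u,v=proj(im,[[*g,37.5]])[0].round().astype(int); w=24
    gr=cv2.cvtColor(im['pixels'],cv2.COLOR_BGR2GRAY)[v-w:v+w,u-w:u+w]
    s=cv2.resize(gr,None,fx=4,fy=4,interpolation=cv2.INTER_CUBIC)
    t,b=cv2.threshold(s,0,255,cv2.THRESH_BINARY_INV+cv2.THRESH_OTSU)
    out=[]
    for c in cv2.findContours(b,cv2.RETR_EXTERNAL,cv2.CHAIN_APPROX_NONE)[0]:
        if len(c)>60:
            e=cv2.fitEllipse(c); p=np.array(e[0])/4+[u-w-.375,v-w-.375]
            out.append((p.round(2),np.round(np.array(e[1])/4,1),len(c),on_z(im,[p],37.5)[0].round(2)))
    return out
E
python3 - <<'E'
from bush import *
for k in range(2):
    o=r.get_obs(); im=grab('wrist')
    print(o['ee_pos'].round(2),[x for x in bush(im,[492,245.5])])
import pickle
for f in ('w1.pkl','w6.pkl'): print(f,bush(pickle.load(open(f,'rb')),[492,245.5]))
u,v=proj(im,[[492,245.5,37.5]])[0].astype(int); cv2.imwrite('pics/w9.png',cv2.resize(im['pixels'][v-60:v+90,u-75:u+75],None,fx=4,fy=4,interpolation=cv2.INTER_CUBIC))
E
```

```text
[492.57 241.46 135.79] [(array([308.49, 226.98]), array([23.5, 23.8]), 270, array([492.29, 245.65,  37.5 ]))]
[492.79 241.56 136.07] [(array([308.67, 227.24]), array([23.4, 23.7]), 270, array([492.29, 245.63,  37.5 ]))]
w1.pkl [(array([316.41, 128.82]), array([20.8, 21.8]), 243, array([491.9 , 245.65,  37.5 ]))]
w6.pkl [(array([312.9, 192.8]), array([24.8, 25.3]), 287, array([492.09, 245.71,  37.5 ]))]
```

```bash
python3 to.py 493.0 245.8 82 6.1
```

```text
tcp [493.  241.7 136.3] yaw 5.93 tilt 0.02 q [ 0.75  0.31 -0.27  0.   -0.99  0.92] t 15.25 F [ 0.7  0.4 -1.9]
shift [ 0.49 -4.05 54.26] turn -0.0029 rows>= 2.0
```

```bash
python3 -m inch '.5 -4 5 0 10;.5 -4 18 0 10;.5 -4 32 0 10;.5 -4 46 0 10;.5 -4 54 0 10;.5 -4 54 0 10;.5 -4 54 0 10;.5 -4 54 0 10'; python3 -m inch '0 0 0 0 10;0 0 0 0 10'|head -2; python3 pun.py | sed -n 1,17p; python3 to.py 493.0 245.8 82 6.1;python3 to.py 493.0 245.8 82 6.1
```

```text
clock: 15.92
ee_pos: [493.8, 247.4, 83.0]
ee_rot: [-3.137, -0.165, -0.002]
wrist_force: [-0.0, 1.0, -2.0]
opening: 15.5
finger_force: 68.8
clock: 16.08
ee_pos: [493.6, 247.5, 83.1]
wrist (tool frame)
-30 122 x -0.5 7.1 y -7.1 8.0
-26 114 x -1.9 7.0 y -7.7 8.1
-22 106 x -1.0 7.1 y -7.5 8.0
-18 88 x -0.5 7.0 y -7.6 7.5
-14 89 x 0.7 7.0 y -7.3 7.2
-10 76 x 0.3 6.9 y -7.5 7.4
-6 28 x 2.7 6.7 y -5.5 5.9
-2 21 x 1.7 5.6 y -5.0 6.5
6 11 x 1.8 3.0 y -2.0 1.9
10 34 x 0.0 3.0 y -3.2 3.6
14 26 x -0.6 2.9 y -3.3 3.6
18 32 x -1.4 2.9 y -3.3 3.7
22 24 x 0.5 2.8 y -3.4 3.2
26 8 x 1.4 2.7 y -2.8 2.6
[[313.6, 275.6], [316.6, 251.1]]
side (tool frame)
tcp [493.3 247.2  82.7] yaw 6.03 tilt 0.05 q [ 0.76  0.37 -0.33  0.   -0.87  0.92] t 16.23 F [ 0.1 -0.4 -1.3]
shift [-0.42  1.4   0.69] turn -0.0012 rows>= 1.0
tcp [493.3 247.2  82.7] yaw 6.03 tilt 0.05 q [ 0.76  0.37 -0.33  0.   -0.87  0.92] t 16.23 F [ 0.1 -0.4 -1.3]
shift [-0.42  1.4   0.69] turn -0.0012 rows>= 1.0
```

```bash
python3 -m inch '-.4 1.4 0 0 10;-.4 1.4 0 0 10;-.4 1.4 0 0 10;-.4 1.4 0 0 10' | head -4; python3 to.py 493.0 245.8 72 6.1
python3 - <<'E'
from h import *
o=r.get_obs(); im=grab('wrist'); M=R.from_rotvec(o['ee_rot']).as_matrix()
B=np.array([492.2,245.65,37.5]); A=o['ee_pos']+M@[-.8,.1,34]
b,a=proj(im,[B,A]); print(b,a,o['ee_pos'])
u,v=int(b[0]),int(b[1]); w=im['pixels'][v-50:v+50,u-50:u+50]; c=cv2.resize(w,None,fx=6,fy=6,interpolation=cv2.INTER_CUBIC)
cv2.imwrite('pics/w10.png',c)
E
```

```text
clock: 16.57
ee_pos: [492.8, 245.6, 82.3]
ee_rot: [-3.137, -0.165, -0.0]
wrist_force: [-0.1, -0.3, -2.0]
tcp [492.8 245.6  82.3] yaw 6.02 tilt 0.0 q [ 0.76  0.37 -0.33  0.   -0.87  0.92] t 16.57 F [-0.1 -0.3 -2. ]
shift [ 0.18 -0.15 10.26] turn -0.0013 rows>= 1.0
[313.65597037 249.7459891 ] [313.90745316 255.53830619] [492.8360005  245.63549277  82.26139355]
```

View pics/w10.png

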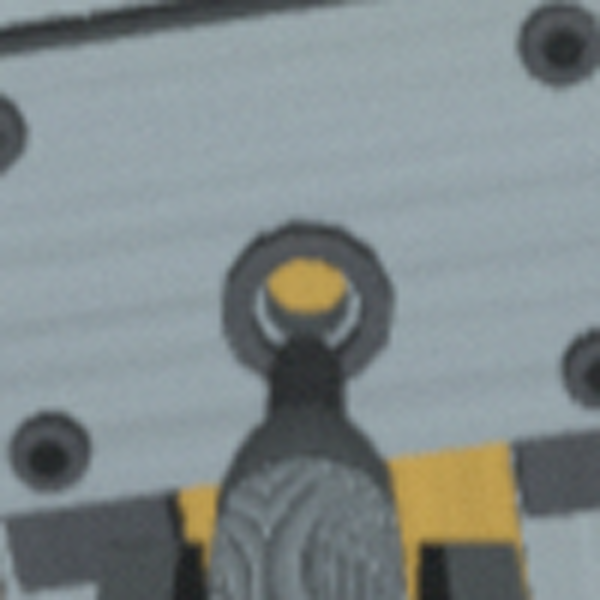

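Picture (tenth, my last): the spindle (col 307) is centred on the collar (col 308), just in front of and above the mouth, with brass visible in the bore. Lateral alignment is good, so I lower it into the bush.

```bash
python3 -m inch '.1 -.1 4 0 10;.1 -.1 8 0 10;.1 -.1 11 0 10;.1 -.1 11 0 10'; python3 -m inch '0 0 4 0 10;0 0 8 0 10;0 0 12 0 10;0 0 12 0 10'; python3 to.py 493.0 245.8 58 6.1
```

```text
clock: 16.95
ee_pos: [492.3, 245.3, 70.1]
ee_rot: [3.136, 0.165, -0.003]
wrist_force: [-0.2, -0.2, -2.3]
opening: 15.5
finger_force: 68.8
clock: 17.28
ee_pos: [492.3, 245.3, 58.1]
ee_rot: [3.136, 0.165, -0.003]
wrist_force: [-0.5, -0.3, -2.0]
opening: 14.7
finger_force: 68.8
tcp [492.3 245.3  58.1] yaw 6.01 tilt 0.12 q [ 0.76  0.4  -0.36 -0.   -0.82  0.92] t 17.28 F [-0.5 -0.3 -2. ]
shift [ 0.76 -0.4   0.13] turn -0.0015 rows>= 1.0
```

The point is in the bore and there's no side force. I trim the centring and feel for the blank.

```bash
python3 -m inch '.5 -.3 1 0 10;.5 -.3 2 0 10;.5 -.3 2 0 10'|sed -n 2,4p; python3 -m inch '0 0 1 0 10;0 0 2 0 10;0 0 2 0 10'|sed -n 2,4p;  python3 -m inch '0 0 1 0 10;0 0 2 0 10;0 0 2 0 10'|sed -n 2,4p
```

```text
ee_pos: [493.4, 246.1, 57.2]
ee_rot: [3.137, 0.165, -0.0]
wrist_force: [0.2, -0.6, -2.3]
ee_pos: [493.3, 246.1, 55.1]
ee_rot: [3.137, 0.165, -0.0]
wrist_force: [-0.0, 0.2, -1.4]
ee_pos: [493.6, 246.2, 53.3]
ee_rot: [-3.137, -0.165, -0.0]
wrist_force: [-0.2, 0.4, -0.5]
```

```bash
python3 -m inch '0 0 .5 0 10;0 0 1 0 10;0 0 1 0 10'|sed -n 2,4p; python3 -m inch '0 0 .5 0 10;0 0 1 0 10;0 0 1 0 10'|sed -n 2,4p;  python3 -m inch '0 0 .5 0 10;0 0 1 0 10;0 0 1 0 10'|sed -n 2,4p
```

```text
ee_pos: [493.6, 246.2, 52.5]
ee_rot: [-3.137, -0.165, -0.001]
wrist_force: [1.2, -0.5, 1.7]
ee_pos: [493.6, 246.3, 51.4]
ee_rot: [-3.137, -0.165, -0.001]
wrist_force: [0.0, -0.9, 1.7]
ee_pos: [493.5, 246.2, 50.3]
ee_rot: [-3.137, -0.165, -0.001]
wrist_force: [0.1, 0.3, 2.6]
```

```bash
python3 -m inch '0 0 .5 0 10;0 0 1 0 10;0 0 1 0 10'|sed -n 2,4p; python3 -m inch '0 0 .5 0 10;0 0 1 0 10;0 0 1 0 10'|sed -n 2,4p
```

```text
ee_pos: [493.5, 246.2, 49.3]
ee_rot: [-3.137, -0.165, -0.0]
wrist_force: [0.2, 0.4, 3.0]
ee_pos: [493.6, 246.2, 48.4]
ee_rot: [-3.137, -0.165, -0.001]
wrist_force: [-0.4, -1.1, 3.3]
```

```bash
python3 -m inch '0 0 .3 0 10;0 0 .6 0 10;0 0 .6 0 10'|sed -n 2,7p
```

```text
ee_pos: [493.6, 246.2, 47.9]
ee_rot: [-3.137, -0.165, -0.001]
wrist_force: [-0.6, -0.7, 5.2]
opening: 15.2
finger_force: 69.4
```

```bash
python3 -m inch '0 0 .4 0 10;0 0 .7 0 10;0 0 .7 0 10'|sed -n 2,4p;python3 -m inch '0 0 .3 0 10;0 0 .6 0 10;0 0 .6 0 10'|sed -n 2,4p
```

```text
ee_pos: [493.6, 246.2, 47.4]
ee_rot: [-3.137, -0.166, -0.001]
wrist_force: [-0.7, 0.5, 5.8]
ee_pos: [493.7, 246.2, 47.0]
ee_rot: [-3.137, -0.166, -0.001]
wrist_force: [-0.4, 0.7, 7.8]
```

```bash
python3 -m inch '0 0 .3 0 10;0 0 .5 0 10;0 0 .5 0 10'|sed -n 2,7p
```

```text
ee_pos: [493.8, 246.3, 46.7]
ee_rot: [-3.137, -0.166, -0.001]
wrist_force: [-0.5, -0.6, 8.1]
opening: 15.3
finger_force: 69.8
```

```bash
python3 -m inch '0 0 .3 0 10;0 0 .6 0 10;0 0 .6 0 10'|sed -n 2,4p
```

```text
ee_pos: [493.8, 246.3, 46.3]
ee_rot: [-3.137, -0.166, -0.002]
wrist_force: [-1.3, -0.9, 9.7]
```

```bash
python3 -m inch '0 0 .3 0 10;0 0 .5 0 10;0 0 .5 0 10'|sed -n 2,7p
```

```text
ee_pos: [493.9, 246.2, 46.1]
ee_rot: [-3.137, -0.166, -0.002]
wrist_force: [-1.5, -1.0, 10.3]
opening: 15.0
finger_force: 70.1
```

```bash
python3 -m inch '0 0 .3 0 10;0 0 .5 0 10;0 0 .5 0 10'|sed -n 2,7p
```

```text
ee_pos: [493.9, 246.3, 45.8]
ee_rot: [-3.137, -0.166, -0.002]
wrist_force: [-2.7, -1.2, 11.3]
opening: 15.2
finger_force: 70.2
```

```bash
python3 -m inch '-.3 0 .3 0 10;-.3 0 .5 0 10'|sed -n 2,7p
```

```text
ee_pos: [493.9, 246.3, 45.6]
ee_rot: [-3.137, -0.167, -0.003]
wrist_force: [-2.4, -1.8, 14.4]
opening: 15.3
finger_force: 70.4
```

```bash
python3 -m inch '0 0 .3 0 10;0 0 .5 0 10'|sed -n 2,7p
```

```text
ee_pos: [494.0, 246.3, 45.3]
ee_rot: [-3.137, -0.167, -0.003]
wrist_force: [-2.4, -1.4, 15.0]
opening: 15.1
finger_force: 70.5
```

```bash
python3 to.py 493 246 45 6.1|head -1
```

```text
tcp [494.  246.3  45.3] yaw 6.09 tilt 0.12 q [ 0.76  0.42 -0.37  0.   -0.78  0.92] t 21.37 F [-2.4 -1.4 15. ]
```

```bash
python3 pun.py | sed -n 6,14p
```

```text
-14 86 x 0.2 6.8 y -7.3 7.3
-10 77 x -1.6 6.6 y -7.5 7.9
-6 32 x 3.0 6.2 y -6.0 5.4
-2 16 x 1.6 5.4 y -3.5 6.0
2 22 x -5.1 5.5 y -8.0 8.5
6 324 x -6.4 12.7 y -14.2 9.6
10 1858 x -15.9 16.0 y -16.0 16.0
18 3 x -4.2 -3.9 y -4.0 4.9
22 3 x -5.1 -4.1 y 4.3 4.4
```

No slip in the grip. I carry on in small steps.

```bash
python3 -m inch '0 0 .3 0 10;0 0 .3 0 10'|sed -n 2,4p
```

```text
ee_pos: [494.0, 246.3, 45.2]
ee_rot: [-3.137, -0.167, -0.003]
wrist_force: [-1.0, -0.9, 15.5]
```

```bash
python3 -m inch '0 0 .3 0 10;0 0 .3 0 10'|sed -n 2,4p
```

```text
ee_pos: [494.0, 246.3, 45.1]
ee_rot: [-3.137, -0.167, -0.004]
wrist_force: [-2.5, -1.7, 16.4]
```

```bash
python3 -m inch '0 0 .3 0 10;0 0 .3 0 10'|sed -n 2,4p
```

```text
ee_pos: [494.0, 246.3, 44.6]
ee_rot: [-3.137, -0.167, -0.003]
wrist_force: [-1.9, -1.5, 14.5]
```

```bash
python3 -m inch '0 0 .3 0 10;0 0 .3 0 10'|sed -n 2,4p
```

```text
ee_pos: [493.8, 246.2, 44.1]
ee_rot: [-3.137, -0.166, -0.003]
wrist_force: [-0.6, -1.2, 9.4]
```

The trip is letting go: the force has dropped and the tool is sinking. I hold for a row to see it settle.

```bash
python3 -m inch '0 0 0 0 10'|sed -n 1,4p
```

```text
clock: 22.27
ee_pos: [493.6, 246.2, 43.5]
ee_rot: [-3.137, -0.166, -0.002]
wrist_force: [-1.2, -1.3, 7.6]
```

```bash
python3 -m inch '0 0 0 0 10'|sed -n 1,4p
```

```text
clock: 22.35
ee_pos: [493.5, 246.2, 43.0]
ee_rot: [-3.137, -0.166, -0.002]
wrist_force: [-0.8, -0.6, 6.8]
```

It has tripped: force down from 16 to 7 N and travel about 8 mm. I lift straight up at once.

```bash
python3 -m inch '0 0 -5 0 10;0 0 -12 0 10;0 0 -22 0 10;0 0 -34 0 10;0 0 -50 0 10;0 0 -66 0 10;0 0 -82 0 10;0 0 -90 0 10'; python3 -m inch '0 0 0 0 10;0 0 0 0 10'|head -4
python3 - <<'E'
from jig import *
from bush import bush
im=grab('wrist'); b=bush(im,[492.2,245.6]); print(b)
q,cc=refine(im); M=np.array([[.966,-.259],[.259,.966]]); print('blank near edge to bush',(b[0][3][:2]@M)[0]-np.percentile((q@M)[:,0],[0,2]),cc[:2])
E
python3 pun.py | sed -n 2,16p; python3 to.py 463.8 -131.2 130 6.1
```

```text
clock: 23.02
ee_pos: [493.5, 246.5, 133.9]
ee_rot: [-3.136, -0.165, -0.003]
wrist_force: [0.1, 0.6, -1.7]
opening: 15.2
finger_force: 68.9
clock: 23.18
ee_pos: [492.6, 245.9, 131.7]
ee_rot: [-3.137, -0.164, 0.001]
wrist_force: [-0.2, -0.8, -1.8]
[(array([314.31, 229.01]), array([23.9, 23.9]), 278, array([492.3 , 245.62,  37.5 ]))]
blank near edge to bush [-130.69221798 -132.15949203] [(array([166.2,  38. ]), np.int32(1786)), (array([555. , 206.4]), np.int32(118))]
-30 119 x -1.4 7.2 y -7.6 8.1
-26 101 x 0.4 7.2 y -7.3 7.7
-22 107 x -0.2 7.2 y -7.5 7.9
-18 92 x -1.2 6.9 y -7.6 8.0
-14 87 x 0.4 7.0 y -7.3 7.2
-10 76 x -0.1 7.0 y -7.5 7.4
-6 28 x -0.1 6.6 y -7.5 6.5
-2 20 x 3.4 5.6 y -4.5 3.9
6 14 x 1.1 3.1 y -3.1 2.4
10 29 x 0.1 3.1 y -3.2 3.6
14 29 x -0.4 2.9 y -3.3 3.6
18 32 x -1.2 2.9 y -3.3 3.7
22 24 x 0.2 2.9 y -3.4 3.2
26 7 x 1.2 2.6 y -2.8 2.6
[[313.6, 275.6], [314.0, 229.0]]
tcp [492.4 245.6 130.8] yaw 6.01 tilt 0.15 q [ 0.76  0.32 -0.27 -0.   -0.99  0.92] t 23.38 F [-0.9  0.5 -1.6]
shift [-67.93 371.72   1.42] turn -0.0015 rows>= 10.0
```

```bash
python3 -m inch '-3 18 0 0 10;-10 56 0 0 10;-17 95 0 0 10;-24 134 0 0 10;-31 173 0 0 10;-38 211 0 0 10;-46 250 0 0 10;-53 288 0 0 10'|head -2; python3 to.py 463.8 -131.2 130 6.1
python3 - <<'E'
from jig import *
im=grab('scene'); 
uv,P=cloud(im); px=cv2.cvtColor(im['pixels'],cv2.COLOR_BGR2HSV)[uv[:,1],uv[:,0]]
k=(px[:,0]>15)&(px[:,0]<35)&(px[:,1]>120)&(np.hypot(*(P[:,:2]-[460,236]).T)<45)&(P[:,2]<30)
q=on_z(im,uv[k],20)[:,:2]; rc=cv2.minAreaRect(q.astype(np.float32)); print(k.sum(),rc)
E
```

```text
clock: 24.05
ee_pos: [469.2, -48.1, 131.7]
tcp [469.2 -48.1 131.7] yaw 6.04 tilt 0.06 q [ 0.24  0.19 -0.45 -0.   -0.93  1.43] t 24.05 F [ 0.5  0.2 -1.6]
shift [-14.14  82.04   1.71] turn -0.0011 rows>= 2.0
195 ((457.2411804199219, 234.48056030273438), (38.91923522949219, 41.91294860839844), 16.370513916015625)
```

```bash
python3 -m inch '-7 38 0 0 10;-14 76 1 0 10;-14 82 1.7 0 10;-14 82 1.7 0 10;-14 82 1.7 0 10;-14 82 1.7 0 10'|head -2; python3 -m inch '0 0 0 0 10;0 0 0 0 10;0 0 0 0 10'|head -2; python3 to.py 463.8 -131.2 100 6.1
```

```text
clock: 24.6
ee_pos: [465.1, -128.4, 130.1]
clock: 24.85
ee_pos: [465.5, -128.1, 130.4]
tcp [ 465.5 -128.1  130.4] yaw 6.12 tilt 0.01 q [ 0.07  0.21 -0.43 -0.   -0.93  1.61] t 24.85 F [-0.5  1.3 -1.1]
shift [-2.04  2.95 30.39] turn 0.0004 rows>= 1.0
```

```bash
python3 -m inch '-2 3 10 0 10;-2 3 22 0 10;-2 3 32 0 10;-2 3 32 0 10;-2 3 32 0 10;-2 3 32 0 10'|sed -n 2,4p; python3 to.py 463.8 -131.2 85 6.1
```

```text
ee_pos: [464.3, -131.9, 99.0]
ee_rot: [3.137, 0.167, 0.002]
wrist_force: [0.2, -0.5, -1.6]
tcp [ 464.3 -131.9   99. ] yaw 6.08 tilt 0.06 q [ 0.06  0.24 -0.47  0.   -0.85  1.62] t 25.35 F [ 0.2 -0.5 -1.6]
shift [-0.44 -0.73 13.96] turn -0.0004 rows>= 1.0
```

```bash
python3 -m inch '-.4 -.7 8 0 10;-.4 -.7 17 0 10;-.4 -.7 25 0 10;-.4 -.7 25 0 10;-.4 -.7 25 0 10'|sed -n 2,4p; python3 to.py 463.8 -131.2 62 6.1
```

```text
ee_pos: [462.6, -131.5, 72.6]
ee_rot: [3.137, 0.165, -0.003]
wrist_force: [-0.6, 0.9, -1.9]
tcp [ 462.6 -131.5   72.6] yaw 6.03 tilt 0.11 q [ 0.06  0.28 -0.51  0.   -0.79  1.61] t 25.77 F [-0.6  0.9 -1.9]
shift [ 1.26 -0.18 10.55] turn -0.0012 rows>= 1.0
```

```bash
python3 -m inch '1.1 -.2 0 0 10;1.1 -.2 3 0 10;1.1 -.2 6 0 10;1.1 -.2 9 0 10;1.1 -.2 9 0 10;1.1 -.2 9 0 10'|sed -n 2,4p; python3 to.py 463.8 -131.2 60 6.1
```

```text
ee_pos: [464.1, -131.1, 64.1]
ee_rot: [3.137, 0.165, -0.001]
wrist_force: [-1.0, 1.1, -1.9]
tcp [ 464.1 -131.1   64.1] yaw 6.03 tilt 0.03 q [ 0.06  0.29 -0.51  0.   -0.76  1.61] t 26.27 F [-1.   1.1 -1.9]
shift [-0.27  0.03  4.13] turn -0.0013 rows>= 1.0
```

Spindle is in the small bore. Now the barrel goes into the hole in guarded steps.

```bash
python3 -m inch '-.2 0 2 0 10;-.2 0 4 0 10;-.2 0 6 0 10;-.2 0 6 0 10'|sed -n 2,4p; python3 -m inch '0 0 2 0 10;0 0 4 0 10;0 0 4 0 10'|sed -n 2,4p
```

```text
ee_pos: [463.7, -131.1, 57.9]
ee_rot: [-3.137, -0.165, 0.001]
wrist_force: [0.0, 0.8, -1.1]
ee_pos: [463.7, -131.1, 53.9]
ee_rot: [-3.137, -0.165, 0.001]
wrist_force: [0.4, -0.1, -2.1]
```

Entered with no contact force (origin at z ≈ 51). I continue to the seat at TCP z ≈ 38.6.

```bash
python3 -m inch '0 0 3 0 10;0 0 6 0 10;0 0 9 0 10;0 0 9 0 10'|sed -n 2,4p; python3 -m inch '0 0 2 0 10;0 0 4 0 10;0 0 5.5 0 10;0 0 5.5 0 10'|sed -n 2,4p
```

```text
ee_pos: [463.5, -131.1, 44.6]
ee_rot: [-3.137, -0.165, 0.002]
wrist_force: [0.2, 0.4, -1.9]
ee_pos: [463.8, -131.1, 39.5]
ee_rot: [-3.137, -0.165, 0.001]
wrist_force: [-0.2, 0.9, -2.4]
```

```bash
python3 -m inch '0 0 .6 0 10;0 0 1.2 0 10;0 0 1.2 0 10'|sed -n 2,4p; python3 -m inch '0 0 0.4 0 10;0 0 0.4 0 10'|sed -n 2,4p
```

```text
ee_pos: [464.0, -131.1, 38.7]
ee_rot: [-3.137, -0.165, 0.0]
wrist_force: [-0.7, 1.4, -1.0]
ee_pos: [464.1, -131.1, 38.6]
ee_rot: [3.137, 0.165, -0.0]
wrist_force: [-2.2, 1.4, 2.2]
```

Seated (wrist force +2 N). I open and rise straight up.

```bash
python3 -m inch '0 0 -.4 0 20;0 0 -.4 0 30;0 0 -.4 0 50;0 0 -.4 0 70;0 0 -.4 0 85;0 0 -.4 0 85;0 0 -.4 0 85'; python3 -m inch '0 0 -15 0 85;0 0 -40 0 85;0 0 -75 0 85;0 0 -110 0 85;0 0 -140 0 85;0 0 -160 0 85;-30 0 -160 0 85;-40 0 -160 0 85'|head -4
python3 - <<'E'
from cap import *
import pickle
im=grab('wrist'); print(cap(im,129,[463.8,-130]))
uv,P=cloud(im); m=(np.hypot(*(P[:,:2]-[500,-129]).T)<60)&(P[:,2]>68)&(P[:,2]<88)&(P[:,0]>485); print('burs',P[m].min(0),P[m].max(0))
s=grab('scene'); d0=pickle.load(open('scene.pkl','rb'))
for nm,im in (('before',d0),('after',s)):
    uv,P=cloud(im); px=cv2.cvtColor(im['pixels'],cv2.COLOR_BGR2HSV)[uv[:,1],uv[:,0]]
    k=(px[:,0]>15)&(px[:,0]<35)&(px[:,1]>120)&(np.hypot(*(P[:,:2]-[450,236]).T)<45)&(P[:,2]<30)
    q=(on_z(im,uv[k],20)[:,:2])@np.array([[.966,-.259],[.259,.966]]); print(nm,'near edge',np.percentile(q[:,0],[1,3]))
E
python3 to.py 420 226 200 15
```

```text
clock: 28.52
ee_pos: [464.1, -131.2, 38.6]
ee_rot: [3.137, 0.165, 0.0]
wrist_force: [0.3, 0.1, -0.8]
opening: 84.5
finger_force: 0.0
clock: 29.18
ee_pos: [422.5, -135.2, 199.7]
ee_rot: [-3.136, -0.164, -0.002]
wrist_force: [-0.9, -0.1, -0.6]
(np.int64(371), array([ 463.48, -130.52,  133.62]), np.float64(134.0), 'encl', array([313.5, 180.5]), 11.1, array([ 463.7, -130.7,  134. ]))
burs [ 494.47785482 -169.91903043   68.46409271] [509.67297388 -90.78403792  86.13472112]
before near edge [471.49261988 472.32849145]
after near edge [483.42884453 484.06088073]
tcp [ 422.5 -135.4  198.7] yaw 6.0 tilt 0.03 q [ 0.06  0.07 -0.41 -0.   -1.1   1.62] t 29.28 F [-0.2 -0.5 -0.7]
shift [  35.34 -359.68   -1.14] turn -0.1571 rows>= 9.0
```

The punch is back upright (cap at z = 134, same spot) and the burs are unchanged. One last check of the blank with the wrist camera.

```bash
python3 -m inch '3 -25 0 0 60;7 -65 0 0 60;11 -105 0 0 60;15 -145 0 0 60;19 -185 0 0 60;23 -225 0 0 60;27 -265 0 0 60;31 -305 0 0 60'|head -2; python3 -m inch '2 -30 0 -.08 60;4 -50 0 -.157 60;4 -50 0 -.157 60;4 -50 0 -.157 60;4 -50 0 -.157 60'|head -2
python3 - <<'E'
from jig import *
from bush import bush
import pickle
M=np.array([[.966,-.259],[.259,.966]])
for im in (pickle.load(open('w1.pkl','rb')),pickle.load(open('w6.pkl','rb')),grab('wrist')):
    b=bush(im,[492.2,245.6]); uv,P=cloud(im); px=cv2.cvtColor(im['pixels'],cv2.COLOR_BGR2HSV)[uv[:,1],uv[:,0]]
    k=(px[:,0]>15)&(px[:,0]<35)&(px[:,1]>120)&(np.hypot(*(P[:,:2]-[450,234]).T)<35)
    q=on_z(im,uv[k],20)[:,:2]@M; print(k.sum(),(b[0][3][:2]@M)[0]-np.percentile(q[:,0],[1,3]),b[0][3])
E
```

```text
clock: 29.95
ee_pos: [422.9, 173.5, 198.2]
clock: 30.37
ee_pos: [421.7, 220.9, 197.9]
1561 [60.98162993 59.98692878] [491.9  245.64  37.5 ]
1317 [49.36047309 49.34200137] [492.09 245.71  37.5 ]
1103 [48.97712019 48.95530197] [491.82 245.58  37.5 ]
```

The blank is still home: its edge is 49–49.4 mm from the bush axis both before and after punching. I hand in.

```bash
python3 -c "from rig import r; print(r.finish_job())"
```

```text
the job is handed in; nothing more can be done
None
```

I handed the job in at about 30 s: the blank is home against the stop, the punch tripped once at about 18 N (above the stated 15 N) and was lifted within half a second, it stands back in its hole, and the burs read unmoved (brush, stone and battery not re-measured); the real finger ends turned out to be about 34.5 mm behind the reported TCP, so my first push passed over the blank without touching it, and I corrected for that.

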